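# Load the board test fixture, close it up and start it

## Robot

A 7-joint arm with a two-finger parallel gripper is mounted at the origin on the work surface. World frame = base frame: x ahead of the robot, y to its left, z up, the work surface at z = 0. Lengths are in m, angles in rad, forces in N, time in s.
With the tool pointing down it reaches from about 0.4 to 0.85 m from the base axis. Payload 10.4 kg.
Tool frame: the origin (TCP) lies on the centre line of the jaws, within the pads' length; the fingertips stand 11 mm ahead of it and the grasp point (between the pads) lies 8 mm behind it; z points along the fingers, y is the line along which they close (so a half turn about z gives the same grasp; the last joint's range is limited). The gripper opens to 87 mm and grips with 3 to 60 N. Pads are 19 mm wide; open, the fingers measure 117 mm over their backs; the gripper's body (75 mm by 190 mm) begins 51 mm behind the grasp point.
Start: joints at [1.092, 0.332, -0.065, 1.46, 0.022, 1.35, -0.088], TCP at [0.275, -0.561, 0.234] pointing down, gripper open.
Joint ranges: [-2.6, 2.6], [-0.5, 2.12], [-1.47, 1.34], [0.16, 2.42], [-1.27, 4.41], [0.06, 2.06], [-2.6, 2.6]. Speed limits (rad/s): [2.22, 2.22, 2.79, 2.79, 3.14, 3.14, 3.14].

## Interface

Orientations are given as a unit quaternion [x, y, z, w].
In Python, from bench import r gives the robot as it stands.
- The arm moves only by the shell command python3 -m pendant 'ROWS' [OPENING] [FORCE]. ROWS is JSON, a list of rows, each a list of 4 numbers: the shift along the tool's x, y, z in m, then the turn about the tool's z in rad. A call has 1 to 8 rows; each row shifts and turns the commanded pose from where the row before left it, along the tool's axes as they then stand; what a row does not reach is not made up. A row lasts 1/12 s, in which the tool goes at most 41.7 mm and 7.16 degrees, less where a joint would pass 70% of its speed; a pose out of reach is approached as far as the arm can. A call with a gripper value outside its range is refused whole. OPENING is the opening, from 0 (shut) to 1 (fully open), set as the call begins (- or left out, the last holds). The fingers move at their own pace and stop on an object; FORCE is the grip in N (left out, the last holds). Time passes only in rows, so rows that do not move let the fingers close. It gives the time, the measured TCP pose, the force, the opening and the grip force at its end, in the units of the state.
- r.read_state(): the state, without advancing time (a new reading comes with each control period).
- r.camera(name): name is "side" or "top"; returns a dict with "img" (384x512x3 uint8, red, green, blue), "camera_matrix" (3x3 intrinsics, pixels), "xyz" and "attitude" of the camera in the world. Camera axes: x right, y down, z forward; pixel columns grow to the right and rows downward; lengths in m; the calibration is good to about 2 mm. A picture is of the moment at which its call begins. There is no depth.
- r.close_job(): hands the job in; it is judged then, once.
Trained networks look in the newest picture that a camera, given by its name, has taken for a name from the list of things; names that differ only in an ending like _2 or _b are one class to them, and where a whole thing is asked for, a point or a joint stands for the part that bears it (a point fixed in the world has none). Each returns a list of dicts, best first, with "score" (0 to 1); they miss things now and then, are a little off and sometimes report something else, mostly with a low value. They report only what shows in the picture. A call takes as long as a camera call. They do not tell look-alikes from the thing itself.
- r.outline_of(thing, camera): "mask" (384x512 bool, what is visible of it) and "bbox" ([centre column, centre row, width, height] in pixels, round what is visible of it).
The state is a dict: "time": time; "joint_positions": joint angles; "joint_vel": joint speeds; "joint_torque": joint torques, N m; "ee_pos": TCP position; "eef_rot": TCP orientation; "ft_force": force on the tool from outside, world axes, zero at the start; "torque": the same for the moment, N m; "width": finger opening in m; "grip_force": force on a finger pad.
Only numpy, scipy, OpenCV 4.12 (cv2) and the standard library are available. Lean on these libraries where they do the work, as an engineer would, in place of code of your own. Each camera call takes 0.05 s, during which the arm holds its last target. There are 200 camera calls.

## Task

Set the circuit board with the finned heat sink gently into the white-railed nest of the grey test fixture, flat and either way round, and let go of it. Then swing the fixture's lid fully shut over it, then bring the clamp lever fully down onto the closed lid, and then press the fixture's plunger down to its stop for about half a second and let it spring back. Leave the other board and everything else on the bench where it is.

Things in the scene. Friction and masses are not known exactly. Their poses are not given: they have to be found in the camera images.
- board: The board to test: loose, green, 120 (x) x 80 (y) x 5 mm, 0.13 to 0.25 kg, flat on the bench. At its centre one finned aluminium heat sink, 70 mm along x, 26 mm along y, top 37 mm above the underside: grip it across its 26 mm; beside it along y the board is bare. Low black connector (top 15 mm) at the -x end, three small black cylinders at the +x end. Origin: centre of the underside, z up.
- relay_board: A loose bystander, to be left alone. The other green circuit board, also 120 x 80 x 5 mm, but with a row of four low black blocks (top at 22 mm) and a long grey strip, no heat sink. Origin: centre of the underside, x along the 120 mm.
- fixture: The test fixture, fixed: a grey box, 260 mm along its x, 230 mm along its y (from -125 to +105 mm), top face at z = 45 mm. Its x points away from the robot (turned up to 0.3 rad either way), y to the left, z up. Lid hinged on the left (+y) edge, clamp lever on the right (-y) edge, plunger at the front (-x), nest between. Origin: on the bench, midway front to back, 125 mm from the right face.
- nest (a point): Centre of the nest's floor, on the fixture's top face, at fixture (35, 0, 45) mm; axes as the fixture's. The nest is a rectangle inside white rails 8 mm high and 6 mm thick: 128 mm along x, 88 mm along y inside (4 mm play all round the board). A seated board's origin is at this point.
- lid (a joint): Lid angle, rad: 0 fully shut (level), growing as it opens; starts at 1.4 to 1.75 (about upright), stop at 1.9. Stiff friction hinge (0.5 N m, lid 0.35 kg): it stays where it is left, does not lock and must be pushed all the way. The lid is a hood 164 mm wide (fixture x), a clear window in an aluminium frame with 42 mm skirts. Push its flat outer face from behind, over and down.
- lid_hinge (a point): Middle of the lid's hinge axis, which runs along the fixture's x, at fixture (35, 80, 50) mm. Its attitude turns with the lid (the fixture's when shut): the lid extends 162 mm along this point's -y; the flat outer face is its plane z = +46 mm.
- lid_edge (a point): Middle of the lid's free edge on the outer face, 162 mm from the hinge; attitude as lid_hinge. When shut at fixture (35, -82, 96) mm. A black finger tab, 50 mm wide (x) and 8 mm thick, sticks out 22 mm beyond the edge, its middle 45 mm to -x of this point and 16 mm below the outer face.
- clamp (a joint): Clamp lever angle, rad: 0 fully down (level across the shut lid, pointing to the fixture's +y), growing as it is raised; starts at 1.45 to 1.85 (about upright), stop at 2.0. Stiff pivot (0.22 N m): it stays where it is left. A flat steel arm, then from 50 to 110 mm from the pivot a round black grip 22 mm thick. Push it from outside (right), over and down.
- clamp_pivot (a point): The lever's pivot, at fixture (70, -107, 108) mm; its axis runs along the fixture's x. The lever extends along this point's +y, its upper (when raised: outer, right-hand) side is +z.
- clamp_end (a point): End of the lever's grip, on its centre line, 110 mm from the pivot (about 0.22 m over the bench when raised: carry things clear of it). When down it is at fixture (70, 3, 108) mm.
- plunger (a joint): How far the plunger is pressed, in m: 0 up, 0.012 at its stop. Its spring pushes back with 3 N at the top, 9 N at the stop, and returns it.
- plunger_top (a point): Centre of the top of the plunger's black mushroom head (44 mm across), at fixture (-88, 0, 102) mm when up; it moves straight down 12 mm. It stands in an aluminium housing 54 mm across whose top is 73 mm over the bench.
- mug: A loose bystander, to be left alone. White mug, 80 mm across, 95 mm tall. Origin: centre of the underside.
- solder_spool: A loose bystander, to be left alone. Grey spool standing upright, 60 mm across, 50 mm tall. Origin: centre of the underside.
- multimeter: A loose bystander, to be left alone. Yellow multimeter lying flat, 165 x 80 x 36 mm. Origin: centre of the underside.
- breadboard: A loose bystander, to be left alone. White plug-in board, 165 x 55 x 9 mm. Origin: centre of the underside.
- screwdriver: A loose bystander, to be left alone. Screwdriver lying on the bench to the left. Origin: on its underside.
Things that resemble listed ones, but are neither listed nor needed, are in the scene too. Leave any orange look-alike of the board alone.

How it is judged:
On the way, in this order (a step that is already met when the one before it is completed fails the run):
1. the heat-sink board lies flat in the nest and has been let go, with the lid still open (x of board in the frame of nest between -0.008 and 0.008 m and y of board in the frame of nest between -0.008 and 0.008 m and z of board in the frame of nest between -0.003 and 0.003 m and angle between the x axis of board and the x axis of nest, either way round below 0.12 rad and angle between board's own z axis and vertical below 0.05 rad and contact force between the fingers and board below 0.1 N and value of joint lid above 0.5 rad), for 0.2 s.
2. the lid is fully shut over the board, the clamp still up (x of board in the frame of nest between -0.008 and 0.008 m and y of board in the frame of nest between -0.008 and 0.008 m and z of board in the frame of nest between -0.003 and 0.003 m and angle between the x axis of board and the x axis of nest, either way round below 0.12 rad and angle between board's own z axis and vertical below 0.05 rad and value of joint lid below 0.05 rad and value of joint clamp above 0.5 rad), for 0.2 s.
3. the clamp lever is fully down on the shut lid, the plunger not yet pressed (value of joint lid below 0.05 rad and value of joint clamp below 0.07 rad and value of joint plunger below 0.004 m), for 0.2 s.
4. the plunger is pressed to its stop, lid and clamp closed (value of joint lid below 0.05 rad and value of joint clamp below 0.07 rad and value of joint plunger above 0.0105 m), for 0.3 s.
At the end, for the whole second after the job is handed in: The heat-sink board is at rest flat in the nest (within 8 mm of its centre sideways, 3 mm in height, turned less than 0.12 rad, either way round), the lid is shut (below 0.05 rad), the clamp lever is down (below 0.07 rad), and the plunger has sprung back up (within 2 mm) (x of board in the frame of nest between -0.008 and 0.008 m and y of board in the frame of nest between -0.008 and 0.008 m and z of board in the frame of nest between -0.003 and 0.003 m and angle between the x axis of board and the x axis of nest, either way round below 0.12 rad and angle between board's own z axis and vertical below 0.05 rad and value of joint lid below 0.05 rad and value of joint clamp below 0.07 rad and contact force between the fingers and board below 0.1 N and value of joint plunger below 0.002 m and linear speed of board below 0.02 m/s); the robot touches nothing.
It fails at once if the other board or another loose thing on the bench is shifted by more than 30 mm (distance of any of relay_board, mug, solder_spool, multimeter, breadboard, screwdriver from where it was at the start of the episode above 0.03 m).
It fails at once if the board is let fall (over 0.5 m/s while the fingers do not hold it) (contact force between the fingers and board below 0.1 N and linear speed of board above 0.5 m/s).
It fails at once if the board is slammed or forced against the fixture (over 60 N between them) (contact force between board and fixture above 60 N).
It also fails if it takes over 70 s, if anything falls off the work surface, if the arm or the gripper's body presses on something with over 40 N, if the wrist force passes 120 N, or if a joint passes its speed limit or range.

## Working session

There is one attempt and no reset: what is moved stays moved. The work goes in short steps, Python scripts to look and compute and a shell command to move; the robot and the scene stay as the last step left them, time stands still between calls to the robot, and variables do not carry over. Pictures are saved under pics/ and viewed, at most 10 in all, crops included, and the job is handed in when it is done.

```bash
mkdir -p pics; ls; cat > h.py <<'E'
from bench import r
import numpy as np, cv2
from scipy.spatial.transform import Rotation as R
def cam(n):
    c=r.camera(n); K=np.array(c["camera_matrix"]); a=np.array(c["attitude"])
    M=R.from_quat(a).as_matrix() if a.size==4 else a
    return c["img"],K,M,np.array(c["xyz"])
def ray(cm,px,z):
    _,K,M,o=cm; d=M@np.linalg.inv(K)@np.array([px[0],px[1],1.]); return o+d*(z-o[2])/d[2]
def proj(cm,p):
    _,K,M,o=cm; q=K@(M.T@(np.asarray(p,float)-o)); return q[:2]/q[2]
E
python3 - <<'E'
from h import *
s=r.read_state(); print(s)
for n in("side","top"):
    c=cam(n); cv2.imwrite(f"pics/{n}0.png",cv2.resize(c[0][:,:,::-1],(768,576),interpolation=cv2.INTER_CUBIC)); print(n,c[3],c[2].tolist(),c[1].tolist())
    for t in("board","relay_board","fixture","lid","clamp","plunger","multimeter"):
        for o in r.outline_of(t,n)[:3]:
            m=o["mask"].astype(np.uint8)
            print(n,t,round(o["score"],2),np.round(o["bbox"]), cv2.minAreaRect(cv2.findNonZero(m)))
E
```

```text
pics
{'time': 0.0, 'joint_positions': array([ 1.09243581,  0.33288396, -0.06470293,  1.46097351,  0.02159761,
        1.34987028, -0.08851531]), 'joint_vel': array([-0.00033207,  0.00015284, -0.00170048, -0.00055716,  0.00111129,
        0.00048159,  0.0015472 ]), 'joint_torque': array([-3.82087173e-04, -6.23251820e+01,  2.43303704e-02, -3.89907646e+01,
       -6.12981780e-02,  3.95247561e-02,  1.64611438e-04]), 'ee_pos': array([ 0.27492213, -0.56086629,  0.232731  ]), 'eef_rot': array([ 9.74146236e-01,  2.25917224e-01, -1.93327305e-04, -6.93386299e-04]), 'ft_force': array([-0.08628509, -0.10147719,  0.06489344]), 'torque': array([-0.01096165,  0.05199614, -0.01622512]), 'grip_force': 0.0, 'width': 0.08733627272191162}
side [-0.3166857   0.79119721  1.02244436] [[-0.6929406913885467, -0.44699415521109764, 0.5657114312306938], [-0.7209581028417951, 0.42168629269764607, -0.5499091602234636], [0.00725342434458065, -0.7889086739021396, -0.6144676493333439]] [[431.1687096365265, 0.0, 256.91711415952915], [0.0, 431.1687096365265, 193.84309160478222], [0.0, 0.0, 1.0]]
side board 0.93 [350. 
[... 1956 characters left out ...]
564819335938, 159.491943359375), (35.83115005493164, 74.04371643066406), 8.426968574523926)
top clamp 0.67 [254. 155.  14.  16.] ((252.9268341064453, 153.8414764404297), (9.05807876586914, 18.584678649902344), 38.65980911254883)
top clamp 0.48 [334. 218.  37.  44.] ((334.6999816894531, 216.39999389648438), (41.59086227416992, 27.72724151611328), 63.43495178222656)
top plunger 0.65 [253. 153.  12.  17.] ((252.75003051757812, 153.75), (7.77817440032959, 18.384775161743164), 45.0)
top plunger 0.55 [203. 213.  15.  15.] ((203.0, 213.5), (13.0, 14.0), 90.0)
top multimeter 0.9 [394. 202.  47.  55.] ((394.3818054199219, 199.93154907226562), (58.553836822509766, 30.53302001953125), 75.0685806274414)
```

View pics/top0.png

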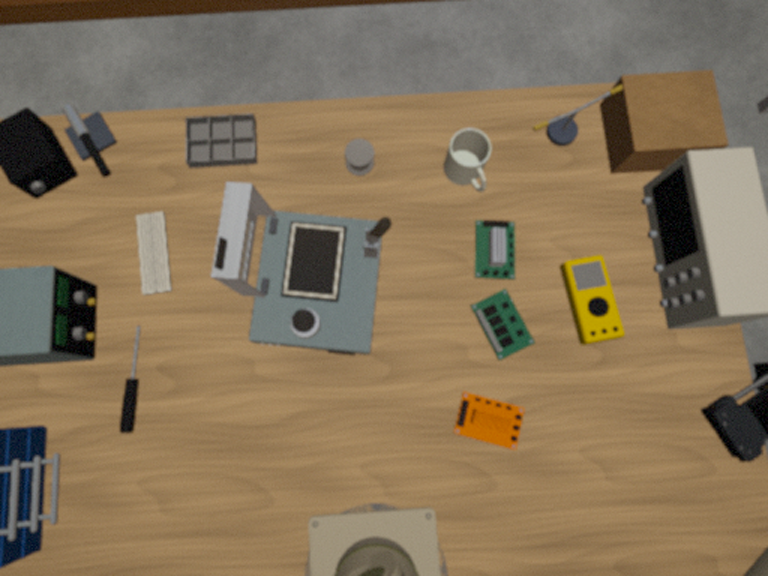

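View pics/side0.png

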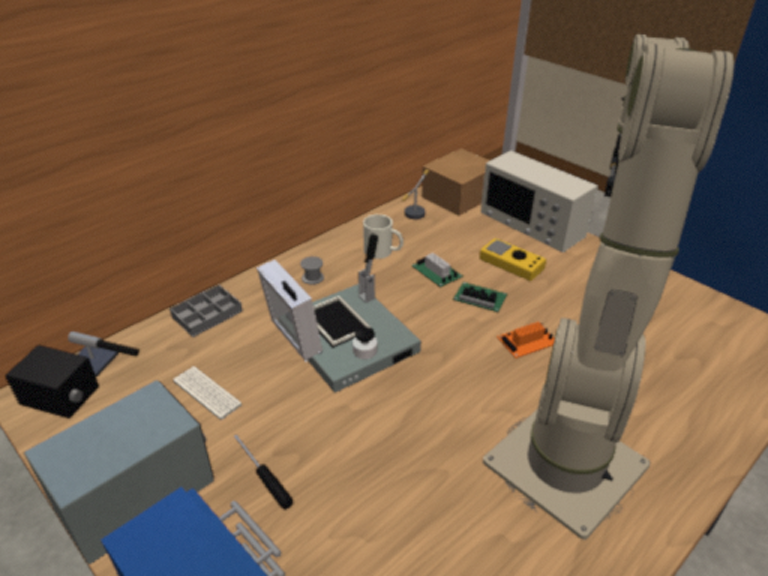

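The top view shows the heat-sink board at about (330,166) in original pixels, the relay board at (335,216), and the orange look-alike at (326,281). The fixture is centred near (210,187) with its nest at about (210,174). The clamp (252,153) and lid (162,160) are both upright.

```bash
cat >> h.py <<'E'
def quad(mask):
    m=mask.astype(np.uint8); cs,_=cv2.findContours(m,cv2.RETR_EXTERNAL,cv2.CHAIN_APPROX_NONE)
    p=cv2.convexHull(max(cs,key=cv2.contourArea)); return cv2.approxPolyN(p,4,ensure_convex=True).reshape(4,2)
def crop(img,x0,y0,x1,y1,k):
    return cv2.resize(img[y0:y1,x0:x1],None,fx=k,fy=k,interpolation=cv2.INTER_CUBIC)
def rectfit(P):
    P=np.array(P)[:,:2]; c=P.mean(0); L=[np.linalg.norm(P[(i+1)%4]-P[i]) for i in range(4)]
    i=0 if L[0]+L[2]>L[1]+L[3] else 1
    v=(P[(i+1)%4]-P[i])-(P[(i+3)%4]-P[(i+2)%4]); return c,np.degrees(np.arctan2(v[1],v[0])),np.round(L,4)
E
cat > m.py <<'E'
from h import *
out=[]
k=6
boxes={"top":[(305,140,355,192),(182,138,238,206)],"side":[(268,160,312,194),(195,190,255,232)]}
for n in("top","side"):
    c=cam(n); img=c[0]; vis=[]
    for what,b in zip(("board","nest"),boxes[n]):
        cr=crop(img,*b,k); I=cr.astype(int)
        if what=="board": m=(I[...,1]-I[...,0]>15); z=.005
        else: m=(I.min(2)>150); z=.053
        m=cv2.morphologyEx(m.astype(np.uint8),cv2.MORPH_CLOSE,np.ones((25,25)))
        q=quad(m); px=(q+.5)/k-.5+np.array(b[:2])
        print(n,what,rectfit([ray(c,p,z) for p in px]))
        v=cr[:,:,::-1].copy(); cv2.polylines(v,[q.astype(int)],True,(0,0,255),1); vis.append(v)
    h=max(v.shape[0] for v in vis); out.append(np.hstack([cv2.copyMakeBorder(v,0,h-v.shape[0],0,5,0) for v in vis]))
w=max(o.shape[1] for o in out); im=np.vstack([cv2.copyMakeBorder(o,0,5,0,w-o.shape[1],0) for o in out])
print(im.shape); s=min(1,600/im.shape[0],800/im.shape[1]); cv2.imwrite("pics/q1.png",cv2.resize(im,None,fx=s,fy=s))
E
python3 m.py
```

```text
top board (array([ 0.59518396, -0.2802721 ]), np.float64(172.67129771700007), array([0.1151, 0.0771, 0.1192, 0.0781]))
top nest (array([0.63542675, 0.02660596]), np.float64(-161.70386995303616), array([0.0164, 0.0048, 0.0248, 0.0127]))
side board (array([ 0.58838195, -0.27655199]), np.float64(10.918165903414376), array([0.1056, 0.115 , 0.0354, 0.1396]))
side nest (array([0.71106749, 0.08301118]), np.float64(152.29620143705222), array([0.0655, 0.0554, 0.0899, 0.0228]))
(670, 646, 3)
```

View pics/q1.png

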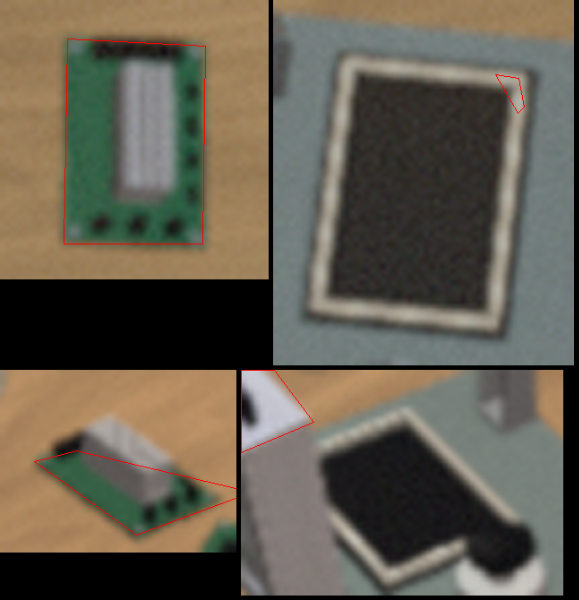

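```bash
cat > m2.py <<'E'
from h import *
from scipy.optimize import least_squares
C={n:cam(n) for n in("top","side")}
k=6
s=600/670
def P(v,ox,oy,b): return [(v[0]-ox)/(k*s)+b[0]-.5,(v[1]-oy)/(k*s)+b[1]-.5]
# image points -> model xy (fixture/nest frame, x away), z
# auto: nest top by red threshold
b=(182,138,238,206); cr=crop(C["top"][0],*b,k).astype(int)
m=(cr[...,0]>155).astype(np.uint8)
nl,lab,st,_=cv2.connectedComponentsWithStats(m); 
i=max((j for j in range(1,nl) if st[j,1]>20),key=lambda j:st[j,2]*st[j,3]); q=(quad(lab==i)+.5)/k-.5+np.array(b[:2])
print("nest top",rectfit([ray(C["top"],p,.053) for p in q]),np.round(q,1).tolist())
q=q[np.argsort(q[:,1])]; top2=q[:2][np.argsort(q[:2,0])]; bot=q[2:][np.argsort(q[2:,0])]
N=[("top",top2[0],(.07,.05,.053)),("top",top2[1],(.07,-.05,.053)),("top",bot[0],(-.07,.05,.053)),("top",bot[1],(-.07,-.05,.053))]
bs=(195,190)
S=[("side",P((408,408),241,370,bs),(.07,-.05,.053)),("side",P((387,588),241,370,bs),(-.07,.05,.053))]
B=(305,140,355,192); cr=crop(C["top"][0],*B,k).astype(int)
m=cv2.morphologyEx((cr[...,1]-cr[...,0]>12).astype(np.uint8),cv2.MORPH_CLOSE,np.ones((25,25)))
q=(quad(m)+.5)/k-.5+np.array(B[:2]); q=q[np.argsort(q[:,1])]; t=q[:2][np.argsort(q[:2,0])]; bo=q[2:][np.argsort(q[2:,0])]
BT=[("top",t[0],(.06,.04,.005)),("top",t[1],(.06,-.04,.005)),("top",bo[0],(-.06,.04,.005)),("top",bo[1],(-.06,-.04,.005))]
bb=(268,160)
BS=[("side",P((36,461),0,370,bb),(.06,.04,.005)),("side",P((137,534),0,370,bb),(-.06,.04,.005)),("side",P((218,497),0,370,bb),(-.06,-.04,.005))]
def fit(D,g):
    def f(p):
        c,s_=np.cos(p[2]),np.sin(p[2])
        return np.concatenate([proj(C[n],(p[0]+c*v[0]-s_*v[1],p[1]+s_*v[0]+c*v[1],v[2]))-np.array(u) for n,u,v in D])
    r_=least_squares(f,g); return r_.x,r_.fun
for nm,D1,D2,g in(("nest",N,S,(.65,.03,-.1)),("board",BT,BS,(.595,-.28,-.1))):
    for D in(D1,D2,D1+D2):
        x,f=fit(D,g); print(nm,np.round(x,4),np.round(f,1))
np.save("fit.npy",[fit(N+S,(.65,.03,-.1))[0],fit(BT+BS,(.595,-.28,-.1))[0]])
E
python3 m2.py
```

```text
nest top (array([0.58457124, 0.07967869]), np.float64(170.41820923534306), array([0.1386, 0.0994, 0.1406, 0.0994])) [[228.8, 151.8], [223.4, 198.6], [188.4, 195.2], [194.8, 147.9]]
nest [ 0.5846  0.0797 -0.169 ] [-0.1  0.2  0.2 -0.3 -0.1 -0.1  0.   0.2]
nest [ 0.5784  0.0806 -0.1627] [-0.   0.7  0.  -0.5]
nest [ 0.5835  0.0795 -0.1667] [-0.1  0.5  0.2  0.  -0.   0.4  0.2  0.5 -0.6 -0.1 -0.8 -1.5]
board [ 0.5951 -0.2803 -0.1229] [-0.2 -0.5  0.  -0.5 -0.2  0.1  0.4  0.9]
board [ 0.5939 -0.2835 -0.1218] [-0.4 -0.5  0.1  0.4  0.3  0. ]
board [ 0.5946 -0.281  -0.1191] [-0.  -0.3  0.2 -0.4  0.1  0.3  0.8  1.  -1.  -0.3 -0.4  0.6 -0.2  0.2]
```

```bash
cat >> h.py <<'E'
NEST,BOARD=np.load("fit.npy"); NEST[:]=(.584,.0797,-.168); BOARD[:]=(.5948,-.2806,-.122)
def rot(a): return np.array([[np.cos(a),-np.sin(a)],[np.sin(a),np.cos(a)]])
def F(x,y,z):  # fixture mm -> world
    q=NEST[:2]+rot(NEST[2])@np.array([x-35,y])/1000; return np.array([q[0],q[1],z/1000])
def invF(p):
    q=rot(-NEST[2])@(np.asarray(p)[:2]-NEST[:2])*1000; return np.array([q[0]+35,q[1],p[2]*1000])
def psi():
    M=R.from_quat(r.read_state()["eef_rot"]).as_matrix(); return np.arctan2(M[1,0],M[0,0])
def goto(p,yaw=None):
    s=r.read_state(); M=R.from_quat(s["eef_rot"]).as_matrix(); d=np.asarray(p)-s["ee_pos"]
    t=0 if yaw is None else (psi()-yaw+np.pi/2)%np.pi-np.pi/2
    M2=M@R.from_rotvec([0,0,t]).as_matrix()
    print("now fix",np.round(invF(s["ee_pos"])),"psi",round(psi(),4),"| turn",round(t,4),"shift before turn",np.round(M.T@d,4),"after turn",np.round(M2.T@d,4))
E
cat > m3.py <<'E'
from h import *
from scipy.optimize import least_squares
C={n:cam(n) for n in("top","side")}
def lid(a,x,y,z): return F(35+x,80+y*np.cos(a)+z*np.sin(a),50-y*np.sin(a)+z*np.cos(a))
def cl(a,y): return F(70,-107+y*np.cos(a),108+y*np.sin(a))
for a in(1.4,1.5,1.6,1.7): print(a,[np.round(proj(C["top"],lid(a,*v))*1.5).tolist() for v in((82,-162,46),(82,-162,4),(-82,-162,46),(-82,-162,4))],[np.round(proj(C["side"],lid(a,*v))*1.5).tolist() for v in((82,-162,46),(82,-162,4),(-82,-162,46),(-82,-162,4))])
for a in(1.4,1.5,1.6,1.7,1.8): print(a,[np.round(proj(C[n],cl(a,v))*1.5).tolist() for n in C for v in(50,110)])
v=np.hstack([crop(C["top"][0],135,115,265,215,3),crop(C["side"][0],165,145,265,245,3)])[:,:,::-1]
print(v.shape);cv2.imwrite("pics/lc.png",v)
goto([*(BOARD[:2]),.25],BOARD[2])
E
python3 m3.py
```

```text
1.4 [[251.0, 181.0], [277.0, 185.0], [237.0, 278.0], [263.0, 281.0]] [[273.0, 256.0], [290.0, 252.0], [310.0, 295.0], [328.0, 290.0]]
1.5 [[242.0, 181.0], [267.0, 184.0], [227.0, 277.0], [253.0, 280.0]] [[266.0, 259.0], [284.0, 254.0], [303.0, 298.0], [321.0, 292.0]]
1.6 [[233.0, 181.0], [257.0, 183.0], [217.0, 277.0], [243.0, 279.0]] [[260.0, 263.0], [277.0, 257.0], [295.0, 303.0], [314.0, 295.0]]
1.7 [[224.0, 181.0], [248.0, 183.0], [209.0, 277.0], [233.0, 278.0]] [[253.0, 268.0], [270.0, 260.0], [289.0, 308.0], [307.0, 299.0]]
1.4 [[367.0, 231.0], [360.0, 220.0], [361.0, 260.0], [357.0, 240.0]]
1.5 [[369.0, 231.0], [367.0, 220.0], [363.0, 259.0], [361.0, 238.0]]
1.6 [[372.0, 231.0], [374.0, 221.0], [365.0, 258.0], [365.0, 236.0]]
1.7 [[375.0, 232.0], [381.0, 221.0], [367.0, 258.0], [369.0, 235.0]]
1.8 [[378.0, 232.0], [387.0, 222.0], [369.0, 257.0], [373.0, 235.0]]
(300, 690, 3)
now fix [-162. -684.  234.] psi 0.4558 | turn 0.5778 shift before turn [ 0.4105 -0.1112 -0.0164] after turn [ 0.2831 -0.3174 -0.0164]
```

View pics/lc.png

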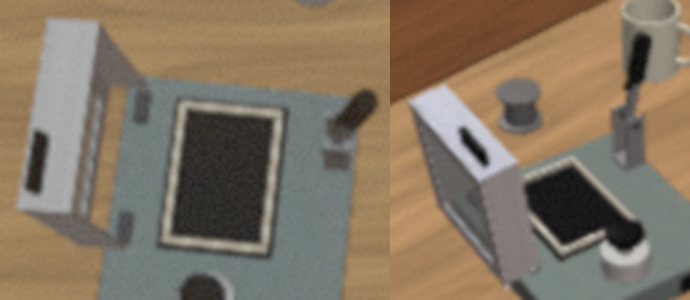

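The lid reads about 1.67 rad and the clamp about 1.75 rad. I'll first open the lid a little further to make room for the gripper body.

```bash
python3 -m pendant '[[0,0,-0.015,0.1248],[0,0,-0.015,0.1248],[0,0,-0.015,0.1248],[0,0,-0.015,0.1248],[0,0,-0.015,0.1247],[0,0,0,0]]' 0; python3 -c "
from h import *
goto(F(55,55,310),NEST[2])"
```

```text
time: 1.6
ee_pos: [0.2756, -0.5621, 0.3119]
eef_rot: [0.996, -0.087, 0.001, 0.002]
ft_force: [0.3, -0.4, 1.5]
width: 0.055
grip_force: 0.0
now fix [-162. -684.  312.] psi -0.1749 | turn -0.0069 shift before turn [ 2.116e-01 -7.408e-01 -2.000e-04] after turn [ 2.167e-01 -7.393e-01 -2.000e-04]
```

```bash
python3 -m pendant '[[0.01,-0.03,0,-0.007],[0.01,-0.037,0,0],[0.01,-0.037,0,0],[0.01,-0.037,0,0],[0.01,-0.037,0,0],[0.01,-0.037,0,0],[0.01,-0.037,0,0],[0.01,-0.037,0,0]]' >/dev/null; python3 -m pendant '[[0.012,-0.037,0,0],[0.012,-0.037,0,0],[0.012,-0.037,0,0],[0.012,-0.037,0,0],[0.012,-0.037,0,0],[0.012,-0.037,0,0],[0.012,-0.037,0,0],[0.012,-0.037,0,0]]'>/dev/null;  python3 -m pendant '[[0.01,-0.037,0,0],[0.01,-0.037,0,0],[0.01,-0.037,0,0],[0.01,-0.03,0,0],[0,0,0,0],[0,0,0,0]]'; python3 -c "
from h import *
goto(F(55,70,196),NEST[2])"
```

```text
time: 3.43
ee_pos: [0.6048, 0.1229, 0.3072]
eef_rot: [0.997, -0.077, -0.001, -0.0]
ft_force: [-0.7, -0.7, 0.3]
width: 0.0003
grip_force: 0.0
now fix [ 48.  46. 307.] psi -0.1544 | turn 0.0136 shift before turn [ 0.0073 -0.0238  0.1112] after turn [ 0.0069 -0.0239  0.1112]
```

```bash
python3 -m pendant '[[0.007,0,0.03,0.0136],[0,0,0.03,0],[0,0,0.03,0],[0,0,0.022,0],[0,0,0,0]]'; python3 -m pendant '[[0,-0.015,0,0],[0,-0.015,0,0],[0,-0.01,0,0],[0,-0.01,0,0],[0,-0.01,0,0],[0,-0.009,0,0],[0,0,0,0],[0,0,0,0]]'; python3 - <<'E'
from h import *
exec(open("m3.py").read().split("for a in")[0])
for a in(1.7,1.8,1.9): print(a,[np.round(proj(C["top"],lid(a,*v))*1.5).tolist() for v in((82,-162,46),(82,-162,4),(-82,-162,46),(-82,-162,4))])
cv2.imwrite("pics/p5.png",np.hstack([crop(C["top"][0],135,115,265,215,3),crop(C["side"][0],165,115,265,215,3)])[:,:,::-1])
goto(F(0,0,300))
E
```

```text
time: 3.85
ee_pos: [0.6094, 0.1169, 0.1913]
eef_rot: [0.996, -0.087, -0.004, 0.002]
ft_force: [0.4, 0.2, -0.9]
width: 0.0005
grip_force: 0.0
time: 4.52
ee_pos: [0.6239, 0.1884, 0.1967]
eef_rot: [0.996, -0.087, 0.0, -0.0]
ft_force: [-0.1, -0.1, -0.3]
width: 0.0001
grip_force: 0.0
1.7 [[224.0, 181.0], [248.0, 183.0], [209.0, 277.0], [233.0, 278.0]]
1.8 [[216.0, 182.0], [239.0, 182.0], [201.0, 277.0], [224.0, 278.0]]
1.9 [[209.0, 184.0], [231.0, 183.0], [194.0, 277.0], [215.0, 278.0]]
now fix [ 56. 113. 197.] psi -0.1748 | turn 0 shift before turn [-0.0557  0.1133 -0.1033] after turn [-0.0557  0.1133 -0.1033]
```

View pics/p5.png

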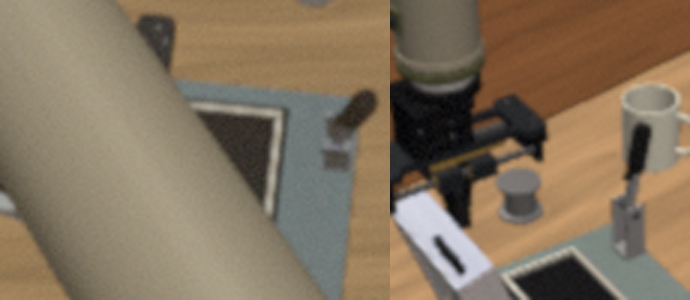

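```bash
python3 -m pendant '[[0,0.03,0,0],[0,0.03,-0.02,0],[0,0.02,-0.03,0],[0,0,-0.04,0],[0,0,-0.03,0],[0,0.03,0,0],[0,0.035,0,0],[0,0.035,0,0]]' 1 >/dev/null;python3 -m pendant '[[0,0.035,0,0],[0,0.035,0,0],[0,0.035,0,0],[0,0.035,0,0],[0,0.03,0,0],[0,0.03,0,0],[0,0,0,0],[0,0,0,0]]'; python3 - <<'E'
from h import *
exec(open("m3.py").read().split("for a in")[0])
cv2.imwrite("pics/p6.png",np.hstack([crop(C["top"][0],115,115,265,215,3),crop(C["side"][0],165,145,265,245,3)])[:,:,::-1])
b=BOARD[:2]+rot(BOARD[2])@[-.018,0]
goto([*b,.15],BOARD[2]); goto([*b,.024],BOARD[2])
E
```

```text
time: 5.95
ee_pos: [0.5571, -0.1893, 0.3166]
eef_rot: [0.996, -0.089, 0.0, 0.0]
ft_force: [0.2, 0.9, 0.1]
width: 0.0863
grip_force: 0.0
now fix [  54. -266.  317.] psi -0.1742 | turn -0.0522 shift before turn [0.0346 0.0878 0.1668] after turn [0.03   0.0894 0.1668]
now fix [  54. -266.  317.] psi -0.1742 | turn -0.0522 shift before turn [0.0345 0.0878 0.2928] after turn [0.0299 0.0895 0.2928]
```

View pics/p6.png

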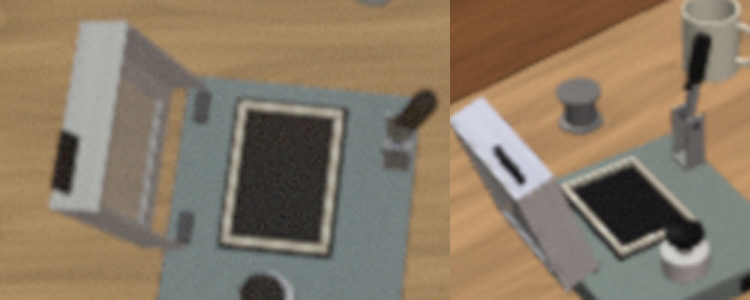

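```bash
python3 -m pendant '[[0,0,0,-0.0522],[0.03,0.029,0.02,0],[0,0.03,0.035,0],[0,0.03,0.035,0],[0,0,0.03,0],[0,0,0.03,0],[0,0,0.02,0],[0,0,0,0]]'; python3 - <<'E'
from h import *
b=BOARD[:2]+rot(BOARD[2])@[-.018,0]
goto([*b,.022],BOARD[2])
E
```

```text
time: 6.72
ee_pos: [0.573, -0.2675, 0.1505]
eef_rot: [0.998, -0.06, -0.003, -0.002]
ft_force: [-1.4, 0.4, 0.2]
width: 0.0868
grip_force: 0.0
now fix [  82. -344.  151.] psi -0.1205 | turn 0.0015 shift before turn [0.0061 0.0107 0.1285] after turn [0.0061 0.0107 0.1285]
```

```bash
python3 -m pendant '[[0.006,0.0107,0.03,0],[0,0,0.03,0],[0,0,0.03,0],[0,0,0.015,0],[0,0,0,0],[0,0,0,0],[0,0,0,0]]'; python3 - <<'E'
from h import *
b=BOARD[:2]+rot(BOARD[2])@[-.018,0]
goto([*b,.022],BOARD[2])
C=cam("top"); S=cam("side")
cv2.imwrite("pics/p7.png",np.hstack([crop(C[0],290,120,370,200,4),crop(S[0],250,130,330,210,4)])[:,:,::-1])
E
```

```text
time: 7.3
ee_pos: [0.5812, -0.2811, 0.0529]
eef_rot: [0.998, -0.061, 0.002, 0.001]
ft_force: [0.3, -0.5, -0.7]
width: 0.0869
grip_force: 0.0
now fix [  93. -356.   53.] psi -0.1217 | turn 0.0003 shift before turn [-0.0047 -0.0022  0.0309] after turn [-0.0047 -0.0022  0.0309]
```

View pics/p7.png

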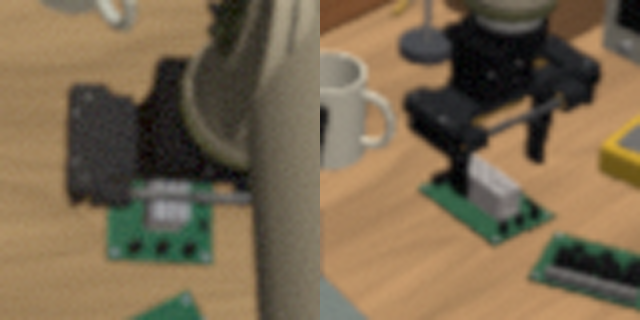

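```bash
python3 - <<'E'
from h import *
S=cam("side"); s=r.read_state(); M=R.from_quat(s["eef_rot"]).as_matrix()
for y in(-.045,.045):
  for x in (-.01,.01): print("tip",y,x,np.round((proj(S,s["ee_pos"]+M@[x,y,.011])-[250,130])*4+[320,0]))
for x in(-.035,.035):
  for y in(-.013,.013): print("sink",x,y,np.round((proj(S,[*(BOARD[:2]+rot(BOARD[2])@[x,y]),.037])-[250,130])*4+[320,0]))
E
```

```text
tip -0.045 -0.01 [466. 196.]
tip -0.045 0.01 [452. 186.]
tip 0.045 -0.01 [535. 164.]
tip 0.045 0.01 [522. 155.]
sink -0.035 -0.013 [516. 185.]
sink -0.035 0.013 [496. 194.]
sink 0.035 -0.013 [470. 152.]
sink 0.035 0.013 [450. 161.]
```

```bash
python3 -m pendant '[[-0.004,-0.001,0.008,0],[0,0,0.01,0],[0,0,0.01,0],[0,0,0.003,0],[0,0,0,0],[0,0,0,0]]'; python3 -m pendant '[[0,0,0,0],[0,0,0,0],[0,0,0,0],[0,0,0,0],[0,0,0,0],[0,0,0,0],[0,0,0,0],[0,0,0,0]]' 0 40;  python3 -m pendant '[[0,0,0,0],[0,0,0,0],[0,0,0,0]]'
```

```text
time: 7.95
ee_pos: [0.5755, -0.2795, 0.0188]
eef_rot: [0.998, -0.061, -0.0, -0.0]
ft_force: [0.1, -0.6, 0.7]
width: 0.0866
grip_force: 0.0
time: 8.62
ee_pos: [0.5756, -0.2797, 0.0193]
eef_rot: [0.998, -0.061, 0.0, 0.0]
ft_force: [-1.1, 0.4, 0.3]
width: 0.0419
grip_force: 0.0
time: 8.87
ee_pos: [0.5756, -0.2797, 0.0193]
eef_rot: [0.998, -0.061, 0.0, 0.0]
ft_force: [0.4, 0.4, 0.4]
width: 0.0258
grip_force: 40.0
```

```bash
python3 -m pendant '[[0,0,-0.015,0],[0,0,-0.03,0],[0,0,-0.04,0],[0,0,-0.04,0],[0,0,-0.04,0],[0,0,-0.04,0],[0,0,-0.04,0],[0,0,-0.04,0]]' ;  python3 -m pendant '[[0,0,-0.03,0],[0,0,0,0],[0,0,0,0],[0,0,0,0]]'; cat >> h.py <<'E'
OFF=rot(-BOARD[2])@(np.array([.5756,-.2797])-BOARD[:2]); OFF[1]=0
def place(z,off=OFF):
    p=NEST[:2]+rot(NEST[2])@off; goto([*p,z],NEST[2])
E
python3 -c "
from h import *
print(OFF);place(.34)"
```

```text
time: 9.53
ee_pos: [0.575, -0.2794, 0.306]
eef_rot: [0.998, -0.061, -0.0, -0.0]
ft_force: [1.5, -0.6, -1.8]
width: 0.0259
grip_force: 40.0
time: 9.87
ee_pos: [0.5752, -0.2795, 0.3327]
eef_rot: [0.998, -0.061, -0.001, -0.0]
ft_force: [-0.2, 0.6, -2.5]
width: 0.0255
grip_force: 40.0
[-0.01916682  0.        ]
now fix [  86. -356.  333.] psi -0.1224 | turn 0.0456 shift before turn [-0.0543 -0.3585 -0.007 ] after turn [-0.0706 -0.3556 -0.007 ]
```

```bash
python3 -m pendant '[[0,0,0,0.0456],[-0.005,-0.02,0,0],[-0.008,-0.036,0,0],[-0.008,-0.036,0,0],[-0.008,-0.036,0,0],[-0.008,-0.036,0,0],[-0.008,-0.036,0,0],[-0.008,-0.036,0,0]]' >/dev/null;  python3 -m pendant '[[-0.008,-0.036,0,0],[-0.008,-0.036,0,0],[-0.002,-0.03,0,0],[0,-0.02,0,0],[0,0,0,0],[0,0,0,0],[0,0,0,0]]'; python3 -c "
from h import *
place(.12)"
```

```text
time: 11.12
ee_pos: [0.5652, 0.0841, 0.3327]
eef_rot: [0.996, -0.084, -0.001, 0.001]
ft_force: [-0.0, -0.1, -3.2]
width: 0.0258
grip_force: 40.0
now fix [ 16.   1. 333.] psi -0.1688 | turn -0.0008 shift before turn [0.0006 0.0009 0.2127] after turn [0.0006 0.0009 0.2127]
```

```bash
python3 -m pendant '[[0,0.001,0.03,0],[0,0,0.035,0],[0,0,0.035,0],[0,0,0.035,0],[0,0,0.035,0],[0,0,0.02,0],[0,0,0.014,0],[0,0,0,0]]' >/dev/null;  python3 -m pendant '[[0,0,0,0],[0,0,0,0],[0,0,0,0]]'; python3 - <<'E'
from h import *
place(.066)
S=cam("side");T=cam("top"); s=r.read_state()
# predicted board corners in hand
img=S[0].copy(); k=6; b=(195,165,261,241); v=crop(img,*b,k)
M=R.from_quat(s["eef_rot"]).as_matrix(); zb=s["ee_pos"][2]-.0193
def P3(x,y,z): return s["ee_pos"]+M@np.array([x-OFF[0],y,.0193-z])
P=np.array([((proj(S,P3(x,y,.005))-b[:2]+.5)*k) for x,y in((.06,.04),(.06,-.04),(-.06,-.04),(-.06,.04))])
cv2.polylines(v,[P.astype(int)],True,(255,0,0),1)
N=np.array([((proj(S,F(35+x,y,53))-b[:2]+.5)*k) for x,y in((70,50),(70,-50),(-70,-50),(-70,50))])
cv2.polylines(v,[N.astype(int)],True,(0,0,255),1)
tb=(180,130,240,206);t=crop(T[0],*tb,k)
P=np.array([((proj(T,P3(x,y,.005))-tb[:2]+.5)*k) for x,y in((.06,.04),(.06,-.04),(-.06,-.04),(-.06,.04))])
cv2.polylines(t,[P.astype(int)],True,(255,0,0),1)
cv2.imwrite("pics/p8.png",np.hstack([v,t])[:,:,::-1]); print(v.shape,t.shape)
E
```

```text
time: 12.03
ee_pos: [0.5662, 0.0839, 0.1316]
eef_rot: [0.996, -0.084, 0.001, -0.0]
ft_force: [-0.9, -0.1, -2.4]
width: 0.0253
grip_force: 40.0
now fix [ 17.   1. 132.] psi -0.1688 | turn -0.0008 shift before turn [-0.001   0.0011  0.0656] after turn [-0.001   0.0011  0.0656]
(456, 396, 3) (456, 360, 3)
```

View pics/p8.png

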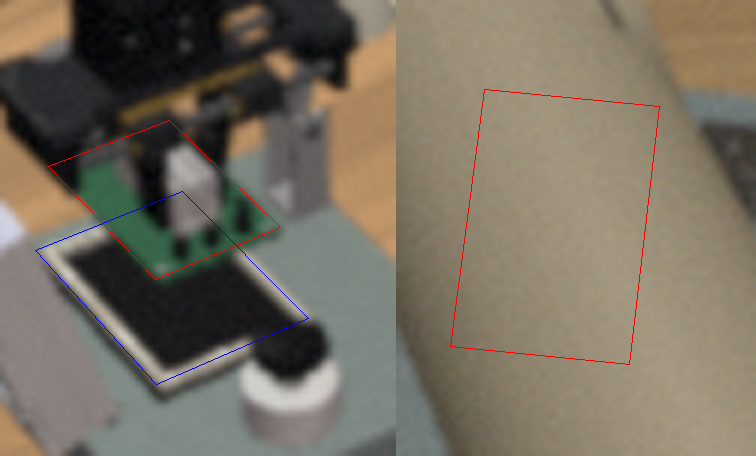

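```bash
python3 -m pendant '[[-0.001,0.001,0.012,0],[0,0,0.015,0],[0,0,0.012,0],[0,0,0.006,0],[0,0,0.003,0],[0,0,0,0],[0,0,0,0],[0,0,0,0]]'; python3 -c "
from h import *
place(.0645)"
```

```text
time: 12.8
ee_pos: [0.5647, 0.0835, 0.0829]
eef_rot: [0.996, -0.084, 0.001, -0.0]
ft_force: [-0.2, -0.2, -1.7]
width: 0.0259
grip_force: 40.0
now fix [15.  1. 83.] psi -0.1681 | turn -0.0001 shift before turn [0.0005 0.0005 0.0184] after turn [0.0005 0.0005 0.0184]
```

```bash
python3 -m pendant '[[0.0005,0.0005,0.005,0],[0,0,0.005,0],[0,0,0.003,0],[0,0,0.002,0],[0,0,0,0],[0,0,0,0]]'; python3 -m pendant '[[0,0,0.001,0],[0,0,0.001,0],[0,0,0,0],[0,0,0,0]]'; python3 -c "
from h import *
place(.0645)"
```

```text
time: 13.3
ee_pos: [0.5645, 0.0828, 0.0671]
eef_rot: [0.996, -0.084, -0.0, 0.0]
ft_force: [-0.3, 0.3, -2.0]
width: 0.0257
grip_force: 40.0
time: 13.63
ee_pos: [0.5646, 0.0828, 0.0653]
eef_rot: [0.996, -0.084, 0.0, 0.0]
ft_force: [0.0, -0.0, -1.8]
width: 0.0256
grip_force: 40.0
now fix [15. -0. 65.] psi -0.1681 | turn -0.0001 shift before turn [ 0.0005 -0.0002  0.0008] after turn [ 0.0005 -0.0002  0.0008]
```

No rail contact, and the board is about 1 mm above the floor. I'll lower until it touches.

```bash
python3 -m pendant '[[0,0,0.0007,0],[0,0,0,0],[0,0,0,0]]'|grep -E "pos|force"; python3 -m pendant '[[0,0,0.0007,0],[0,0,0,0],[0,0,0,0]]'|grep -E "pos|force"
```

```text
ee_pos: [0.5646, 0.0828, 0.0645]
ft_force: [-0.0, 0.2, -2.9]
grip_force: 40.0
ee_pos: [0.5647, 0.0828, 0.0642]
ft_force: [-2.4, -0.3, 4.3]
grip_force: 40.0
```

```bash
python3 -m pendant '[[0,0,0,0],[0,0,0,0],[0,0,0,0],[0,0,0,0],[0,0,0,0],[0,0,0,0]]' 0.55; python3 -m pendant '[[0,0,-0.005,0],[0,0,-0.01,0],[0,0,-0.02,0],[0,0,-0.03,0],[0,0,-0.04,0],[0,0,-0.04,0],[0,0,-0.04,0],[0,0,-0.04,0]]'; python3 -c "
from h import *
goto(F(-60,60,330))"
```

```text
time: 14.63
ee_pos: [0.5646, 0.0828, 0.0638]
eef_rot: [0.996, -0.084, 0.0, 0.0]
ft_force: [-0.1, -0.3, 0.4]
width: 0.0468
grip_force: 0.0
time: 15.3
ee_pos: [0.5641, 0.083, 0.2921]
eef_rot: [0.996, -0.084, 0.001, -0.0]
ft_force: [0.4, 0.0, 0.2]
width: 0.0477
grip_force: 0.0
now fix [ 15.  -0. 292.] psi -0.1676 | turn 0 shift before turn [-0.0747 -0.0601 -0.0379] after turn [-0.0747 -0.0601 -0.0379]
```

```bash
python3 -m pendant '[[0,0,-0.035,0],[0.005,-0.03,0,0],[0.005,-0.037,0,0],[0.005,-0.037,0,0],[0.005,-0.037,0,0],[0.005,-0.037,0,0],[0.005,-0.037,0,0],[0,0,0,0]]' 0; python3 -m pendant '[[0,0,0,0],[0,0,0,0]]';  python3 - <<'E'
from h import *
T=cam("top");S=cam("side");k=6
tb=(180,130,240,206);t=crop(T[0],*tb,k)
for (X,Y,Z),c in(((.06,.04,50),(255,0,0)),((.07,.05,53),(0,0,255))):
    P=np.array([((proj(T,F(35+x*1000*X,y*1000*Y,Z))-tb[:2]+.5)*k) for x,y in((1,1),(1,-1),(-1,-1),(-1,1))])
    cv2.polylines(t,[P.astype(int)],True,c,1)
I=crop(T[0],*tb,k).astype(int); m=cv2.morphologyEx((I[...,1]-I[...,0]>25).astype(np.uint8),cv2.MORPH_CLOSE,np.ones((15,15)))
cv2.imwrite("pics/p9.png",np.hstack([t,crop(S[0],195,175,261,251,k)])[:,:,::-1])
goto(F(50,215,185),NEST[2])
E
```

```text
time: 15.97
ee_pos: [0.6282, 0.2978, 0.3223]
eef_rot: [0.997, -0.08, -0.002, -0.002]
ft_force: [-1.0, 1.3, -0.1]
width: 0.0043
grip_force: 0.0
time: 16.13
ee_pos: [0.6301, 0.2896, 0.3244]
eef_rot: [0.996, -0.084, 0.0, -0.0]
ft_force: [0.1, -0.6, -0.2]
width: 0.0003
grip_force: 0.0
now fix [ 46. 213. 325.] psi -0.1699 | turn -0.0019 shift before turn [ 0.0038 -0.0016  0.1398] after turn [ 0.0038 -0.0016  0.1398]
```

View pics/p9.png

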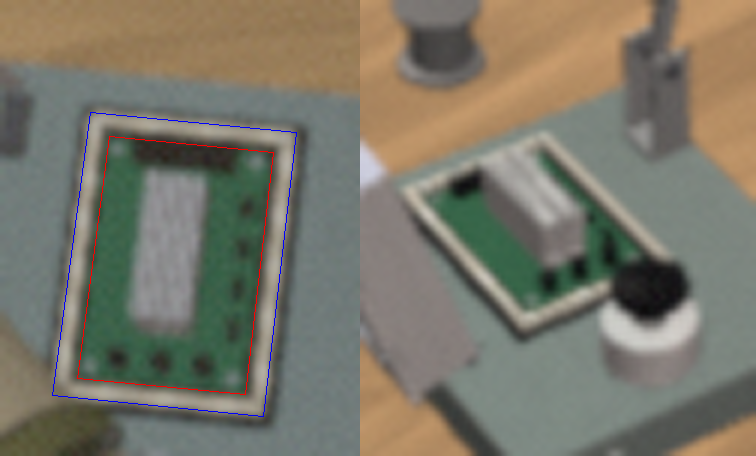

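```bash
python3 -m pendant '[[-0.03,0,0,0],[-0.031,0,0.01,0],[0,0,0.03,0],[0,0,0.035,0],[0,0,0.035,0],[0,0,0.024,0],[0,0,0,0],[0,0,0,0]]' |grep -E "pos|ft"; python3 -m pendant '[[0,0.015,0,0],[0,0.015,0,0],[0,0.012,0,0],[0,0.012,0,0],[0,0.012,0,0],[0,0.012,0,0],[0,0.012,0,0],[0,0,0,0]]' | grep -E "pos|ft"; python3 -c "
from h import *
goto(F(-15,15,190))"
```

```text
ee_pos: [0.5702, 0.2984, 0.1902]
ft_force: [0.2, -0.3, 1.0]
ee_pos: [0.5566, 0.2105, 0.1938]
ft_force: [1.0, 0.5, 1.3]
now fix [-14. 124. 194.] psi -0.1699 | turn 0 shift before turn [-0.001   0.1094  0.0035] after turn [-0.001   0.1094  0.0035]
```

```bash
python3 -m pendant '[[0,0.014,0,0],[0,0.014,0,0],[0,0.014,0,0],[0,0.014,0,0],[0,0.014,0,0],[0,0.014,0,0],[0,0.014,0,0],[0,0.01,0,0]]' |grep -E "pos|ft"; python3 - <<'E'
from h import *
print(invF(r.read_state()["ee_pos"]))
for n in("top","side"):
    cam(n); 
    for o in r.outline_of("lid",n)[:1]: print(n,o["score"],o["bbox"])
E
```

```text
ee_pos: [0.5377, 0.1042, 0.1921]
ft_force: [1.0, 1.9, 1.0]
[-14.77100591  16.36458438 192.05173279]
top 0.66 [218.0, 144.4, 17.8, 27.9]
side 0.65 [213.2, 204.9, 63.0, 56.4]
```

```bash
python3 -m pendant '[[0,0.011,0.008,0],[0,0.011,0.008,0],[0,0.008,0.008,0],[0,0.008,0.008,0],[0,0.010,0.012,0],[0,0.004,0.006,0],[0,0.004,0.007,0],[0,0,0,0]]' |grep -E "pos|ft"; python3 -m pendant '[[0,0.004,0.007,0],[0,0.003,0.007,0],[0,0.003,0.006,0],[0,0.002,0.004,0],[0,0,0,0],[0,0,0,0]]' |grep -E "pos|ft"; python3 -c "
from h import *
goto(F(-15,-52,107))"
```

```text
ee_pos: [0.5266, 0.0485, 0.1312]
ft_force: [-1.0, -0.1, 0.8]
ee_pos: [0.5253, 0.0376, 0.1086]
ft_force: [-0.2, -0.0, 0.1]
now fix [-16. -51. 109.] psi -0.1681 | turn 0 shift before turn [0.0008 0.0007 0.0016] after turn [0.0008 0.0007 0.0016]
```

```bash
for i in 1; do python3 -m pendant '[[0,0,0.001,0],[0,0,0.001,0],[0,0,0,0]]' |grep -E "pos|ft"; python3 -m pendant '[[0,0,0.001,0],[0,0,0.001,0],[0,0,0,0]]' |grep -E "pos|ft"; done
```

```text
ee_pos: [0.5256, 0.0377, 0.1075]
ft_force: [-2.1, -1.6, 5.4]
ee_pos: [0.5258, 0.0377, 0.1073]
ft_force: [-12.1, -0.7, 26.1]
```

Lid is hard shut (26 N at the stop). Next is the clamp.

```bash
python3 -m pendant '[[0,0,-0.025,0],[0,0,-0.04,0],[0,0,-0.04,0],[0,0,-0.04,0],[0,0,-0.04,0],[0,0.02,-0.01,0],[0.02,0.035,0,0],[0.03,0.035,0,0]]' >/dev/null; python3 -m pendant '[[0.03,0.035,0,0],[0.006,0.03,0,0],[0,0,0,0],[0,0,0,0],[0,0,0,0]]'; python3 - <<'E'
from h import *
goto(F(70,-205,191),NEST[2])
S=cam("side")
for n in ("top","side"):
    if n=="top": cam(n)
    for t in ("lid","clamp"):
        for o in r.outline_of(t,n)[:1]: print(n,t,o["score"],o["bbox"])
E
```

```text
time: 21.18
ee_pos: [0.5798, -0.1211, 0.2998]
eef_rot: [0.996, -0.084, -0.0, -0.0]
ft_force: [0.4, 1.3, -0.1]
width: 0.0004
grip_force: 0.0
now fix [  64. -199.  300.] psi -0.1675 | turn 0.0005 shift before turn [0.0056 0.0064 0.1088] after turn [0.0056 0.0064 0.1088]
top lid 0.85 [211.8, 172.1, 66.7, 68.9]
top clamp 0.52 [253.8, 155.1, 17.1, 14.8]
side lid 0.76 [225.3, 209.9, 70.0, 48.5]
side clamp 0.56 [245.7, 168.4, 5.8, 27.2]
```

```bash
python3 -m pendant '[[0.0056,0.006,0.03,0],[0,0,0.035,0],[0,0,0.03,0],[0,0,0.014,0],[0,0,0,0],[0,0,0,0]]' |grep -E "pos|ft"; python3 -m pendant '[[0,-0.02,0,0],[0,-0.02,0,0],[0,-0.018,0,0],[0,-0.015,0,0],[0,-0.015,0,0],[0,-0.015,0,0],[0,-0.015,0,0],[0,-0.015,0,0]]' | grep -E "pos|ft"; python3 -c "
from h import *
goto(F(70,-61,191))"
```

```text
ee_pos: [0.5842, -0.1285, 0.191]
ft_force: [0.9, 0.5, 0.7]
ee_pos: [0.6076, 0.002, 0.1932]
ft_force: [-0.3, -2.5, -0.4]
now fix [ 71. -73. 193.] psi -0.1693 | turn 0 shift before turn [-0.0013 -0.0117  0.0022] after turn [-0.0013 -0.0117  0.0022]
```

```bash
python3 -m pendant '[[0,-0.010,0.002,0],[0,-0.008,0.004,0],[0,-0.006,0.006,0],[0,-0.005,0.006,0],[0,-0.004,0.006,0],[0,-0.004,0.006,0],[0,-0.003,0.004,0],[0,0,0,0]]' |grep -E "pos|ft"; python3 -m pendant '[[0,-0.003,0.005,0],[0,-0.002,0.005,0],[0,-0.002,0.005,0],[0,-0.001,0.005,0],[0,0,0.005,0],[0,0,0,0]]' | grep -E "pos|ft"; python3 -c "
from h import *
goto(F(70,-25,130))"
```

```text
ee_pos: [0.6127, 0.0421, 0.1554]
ft_force: [0.4, 0.2, -0.0]
ee_pos: [0.6143, 0.0501, 0.1307]
ft_force: [0.5, -0.2, 0.3]
now fix [ 70. -24. 131.] psi -0.1676 | turn 0 shift before turn [0.0002 0.0009 0.0007] after turn [0.0002 0.0009 0.0007]
```

```bash
python3 -m pendant '[[0,0,0.001,0],[0,0,0.001,0],[0,0,0,0]]' |grep -E "pos|ft"; python3 -m pendant '[[0,0,0.001,0],[0,0,0,0]]' |grep -E "pos|ft"
```

```text
ee_pos: [0.6145, 0.0499, 0.1304]
ft_force: [-2.0, -0.2, 3.6]
ee_pos: [0.6146, 0.0499, 0.1301]
ft_force: [-4.9, 0.1, 10.8]
```

```bash
python3 -m pendant '[[0,0,0.001,0],[0,0,0,0],[0,0,0,0]]' |grep -E "pos|ft"; python3 -m pendant '[[0,0,-0.02,0],[0,0,-0.04,0],[0,0,-0.02,0],[-0.03,0,0,0],[-0.03,-0.01,0,0],[-0.035,-0.013,0,0],[-0.035,0,0,0],[-0.028,0,0,0]]' >/dev/null;  python3 -m pendant '[[0,0,0,0],[0,0,0,0],[0,0,0,0]]' |grep -E "pos|ft"; python3 - <<'E'
from h import *
goto(F(-88,0,116))
v=np.hstack([crop((cam(n))[0],150,125,280,245,3) for n in("top","side")]); cv2.imwrite("pics/p10.png",v[:,:,::-1])
E
```

```text
ee_pos: [0.6147, 0.0499, 0.1299]
ft_force: [-7.6, -0.6, 16.9]
ee_pos: [0.4632, 0.0985, 0.2082]
ft_force: [1.3, -0.4, 0.4]
now fix [-87.  -2. 208.] psi -0.1685 | turn 0 shift before turn [-0.0009 -0.0017  0.0922] after turn [-0.0009 -0.0017  0.0922]
```

View pics/p10.png

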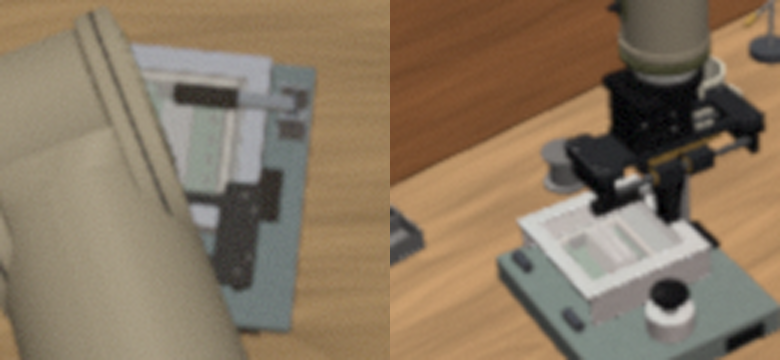

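Lid and clamp are down flat. Now I'll press the plunger.

```bash
python3 -m pendant '[[-0.001,-0.0015,0.03,0],[0,0,0.03,0],[0,0,0.02,0],[0,0,0.01,0],[0,0,0,0],[0,0,0,0]]' |grep -E "pos|ft";  python3 -m pendant '[[0,0,0.004,0],[0,0,0.004,0],[0,0,0.004,0],[0,0,0.003,0],[0,0,0,0],[0,0,0,0]]' |grep -E "pos|ft"; 
```

```text
ee_pos: [0.4625, 0.1006, 0.1182]
ft_force: [-0.2, -0.4, 0.8]
ee_pos: [0.4634, 0.1007, 0.104]
ft_force: [1.6, 0.6, 8.3]
```

```bash
python3 -m pendant '[[0,0,0.002,0],[0,0,0.001,0],[0,0,0,0],[0,0,0,0]]' |grep -E "pos|ft";  python3 -m pendant '[[0,0,0.001,0],[0,0,0.001,0],[0,0,0,0],[0,0,0,0]]' |grep -E "pos|ft"; 
```

```text
ee_pos: [0.4634, 0.1008, 0.1014]
ft_force: [-0.4, -0.4, 11.8]
ee_pos: [0.4635, 0.1008, 0.1011]
ft_force: [-10.7, -2.9, 35.6]
```

```bash
python3 -m pendant '[[0,0,-0.0005,0],[0,0,0,0],[0,0,0,0],[0,0,0,0],[0,0,0,0],[0,0,0,0]]' |grep -E "pos|ft";  python3 -m pendant '[[0,0,-0.01,0],[0,0,-0.01,0],[0,0,-0.03,0],[0,0,-0.04,0],[0,0,-0.04,0],[0,0,-0.04,0],[0,0,0,0],[0,0,0,0]]' |grep -E "pos|ft|time"; python3 - <<'E'
from h import *
for n in ("top","side"):
    cam(n)
    for t in ("lid","clamp","plunger"):
        for o in r.outline_of(t,n)[:1]: print(n,t,o["score"],o["bbox"])
E
```

```text
ee_pos: [0.4635, 0.1008, 0.1012]
ft_force: [-8.6, -2.8, 28.8]
time: 28.33
ee_pos: [0.4629, 0.1007, 0.2706]
ft_force: [0.2, -0.0, -0.5]
top lid 0.58 [219.3, 171.2, 47.6, 61.3]
top clamp 0.55 [228.2, 157.7, 41.7, 11.0]
side lid 0.68 [223.6, 208.0, 67.2, 47.0]
side clamp 0.72 [229.3, 189.5, 22.8, 10.6]
side plunger 0.35 [138.2, 262.4, 46.2, 33.7]
```

```bash
python3 -c "
from h import *
print(r.close_job())"
```

```text
the job is handed in; nothing more can be done
None
```

The job is handed in at about 28 s on the robot's clock: the heat-sink board is in the nest, the lid shut, the clamp down, and the plunger was pressed to its stop and released, though I didn't confirm by camera that it sprang back, and the hand-in returned no verdict.

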